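# Lay a blade-guide block in the grinding fixture and strap it down

### The job

By pushing only, load the grinding fixture: tip the standing block over so that it lies in the channel with its upper end towards the end stop, push it along until that end is against the stop, and then flip the open strap over and press it fully down across the block. Do not pick the block up, and leave the tin, the dressing stick and the wrench where they are.

Things in the scene. Friction and masses are not known exactly. Their poses are not given: they have to be found in the camera images.
- fixture: Fixed grinding fixture: dark grey bed plate 250 x 140 x 12 mm (its own y from -65 to +75 mm) on the bench. Origin on the bench surface under the middle of the channel; bed top at z = 12 mm. Its x axis runs along the channel towards the end stop (away from the robot, within 0.5 rad), y to the strap's hinge side, z up.
- channel (a point): Middle of the channel's floor (fixture x = 0, y = 0, z = 12 mm). Two steel rails, 10 mm wide and 10 mm high above the bed, x from -100 to +100 mm, leave a channel 34 mm wide, centred on y = 0, open at the robot's end.
- stop_face (a point): Middle of the end stop's face that looks back along the channel: fixture x = 100, y = 0, z = 30 mm. The stop is a fixed steel piece 54 mm wide, 30 mm high above the bed.
- block: Loose aluminium block 36 x 30 x 110 mm (own x, y, z), 0.26 to 0.44 kg, dark slot down its -x face, two bores through its sides. Origin: centre of its foot. At the start it stands on end on the bed in the channel, 2 mm of play to each rail, axes roughly the fixture's. It topples once leant 18 degrees. Tipped towards the stop it lies 36 mm high, its head some 10 to 50 mm short of the stop.
- block_head (a point): Centre of the block's other end face (upper end at the start), 110 mm along its own z from its origin. This end goes against the stop.
- block_centre (a point): Centre of the block, 55 mm along its own z from its origin. Pushing the lying block along the bed takes 3 to 10 N.
- strap (a joint): Angle of the strap's hinge (rad): 0 = shut, level across the channel, 2 mm above a lying block; 1.57 = straight up; at the start it leans back 1.75 to 2.1 (limit 2.2) on the +y side. Stiff hinge (0.13 Nm of friction): the strap stays at whatever angle it is left, so it must be pushed all the way down; 2 to 3 N near its end moves it.
- strap_hinge (a point): Hinge axis of the strap, at its middle: fixture x = 45, y = 48, z = 54 mm, parallel to the fixture's x, between two ears that reach z = 65 mm (x 22 to 68, y 37 to 59 mm). The strap is a flat steel bar 26 mm wide (along x), 8 mm thick, 100 mm long from this axis to its free end; shut, it points to -y, its upper face 58 mm above the bench.
- strap_end (a point): Middle of the strap's free end, 100 mm from the hinge axis.
- strap_seat (a point): Top of the fixed seat on which the shut strap's end lies: fixture x = 45, y = -42, z = 50 mm (seat 28 x 14 mm seen from above, outside the rail).
- tin: Bystander: standing closed red tin, 76 mm across, 95 mm high; on the fixture's -y side. Origin at its underside.
- stick: Bystander: grey square dressing stick 130 x 22 x 22 mm lying on the bench on the fixture's +y side. Origin at the middle of its underside.
- wrench: Bystander: steel wrench 160 mm long lying on the bench on the fixture's -y side, nearer the robot than the tin. Origin at its underside.
Things that resemble listed ones, but are neither listed nor needed, are in the scene too. What is meant by the block is not blue or orange, and is the smaller of those in its own colour.

How it is judged:
By the outcome, as a careful person would: the job done as asked, in the order asked, and still so for the second after the job is handed in, with the robot touching nothing.
It also fails if it takes over 58 s, if anything falls off the work surface, if the arm or the gripper's body presses on something with over 40 N, if the wrist force passes 120 N, or if a joint passes its speed limit or range.

### The arm

A 6-joint arm with a two-finger parallel gripper is mounted at the origin on the work surface. World frame = base frame: x ahead of the robot, y to its left, z up, the work surface at z = 0. Lengths are in m, angles in rad, forces in N, time in s.
With the tool pointing down it reaches from about 0.375 to 0.9 m from the base axis. Payload 3.1 kg.
Tool frame: the origin (TCP) lies at the very end of the fingers, on their centre line; the grasp point (between the pads) lies 19 mm behind it; z points along the fingers, y is the direction in which the jaws open and shut (so a half turn about z gives the same grasp; the last joint's range is limited). The gripper opens to 85 mm and grips with 20 to 120 N. Pads are 22 mm wide; open, the fingers measure 114 mm over their backs; the gripper's body (76 mm by 85 mm) begins 54 mm behind the grasp point. The pads swing forward as they close: fully open they stand 13 mm farther back than shut.
Start: joints at [-1.409, 0.527, 1.433, -0, 1.181, -0.178], TCP at [0.209, -0.589, 0.231] pointing down, gripper open.
Joint ranges: [-3.08, 3.08], [-0.75, 2.2], [0.22, 2.44], [-1.43, 4.57], [0, 2.65], [-2.85, 2.85]. Speed limits (rad/s): [2.79, 2.79, 3.14, 3.14, 3.14, 3.14].

### API

Orientations are given as a unit quaternion [x, y, z, w].
In Python, from station import manip gives the robot as it stands. The module is installed in compiled form; this text tells all that it offers.
- The arm moves only by the tool send_rows, never from a script. Its argument "commands" is a list of rows, each an object with "delta_pos": the shift along the world's x, y, z in cm, a list of three; "yaw": the turn about the world's z in rad. A call has 1 to 10 rows; each row shifts and turns the pose as measured when the row begins; what a row does not reach is not made up. A row lasts 1/8 s, in which the tool goes at most 62.5 mm and 10.7 degrees, less where a joint would pass 70% of its speed; a pose out of reach is approached as far as the arm can. A call is refused whole if a number of a shift passes 6.25 or a number of a turn 0.188, either way. A call with a gripper value outside its range is refused whole. "grip" is the closure, from -1 (fully open) to 1 (shut), set as the call begins (left out, the last holds). The fingers move at their own pace and stop on an object; "force" is the grip in N (left out, the last holds). Time passes only in rows, so rows that do not move let the fingers close. It gives the time, the measured TCP pose, the force and the opening at its end, in the units of the state.
- manip.sense(): the state, without advancing time (a new reading comes with each control period).
- manip.snapshot(name): name is "side" or "top"; returns the picture (384x512x3 uint8, blue, green, red); there is no depth.
- manip.get_calibration(name): a dict with "fx", "fy", "cx", "cy" (pixels), "world_to_cam" (4x4, takes a point from world to camera coordinates). Camera axes: x right, y down, z forward; pixel columns grow to the right and rows downward; lengths in m; the calibration is good to about 2 mm. A picture is of the moment at which its call begins. get_calibration takes no time and is no camera call.
- manip.sign_off(): hands the job in, once; it reports no verdict.
The state is a dict: "t": time; "q": joint angles; "qd": joint speeds; "tau": joint torques, N m; "tcp_pos": TCP position; "tool_rot": TCP orientation; "force": force on the tool from outside, world axes, zero at the start; "ft_torque": the same for the moment, N m; "finger_gap": opening from 0.0 (shut) to 1.0 (fully open).
Only numpy, scipy, OpenCV 4.12 (cv2) and the standard library are available. Lean on these libraries where they do the work, as an engineer would, in place of code of your own. Each camera call takes 0.05 s, during which the arm holds its last target. There are 200 camera calls.

## Working session

There is one attempt and no reset: what is moved stays moved. The work goes in short steps, Python scripts to look and compute and a tool call to move; the robot and the scene stay as the last step left them, time stands still between calls to the robot, and variables do not carry over. Pictures are saved under pics/ and viewed, about 8 in all and at most 12, crops included, and the job is handed in when it is done.

Besides the shell and the picture viewer there is one more tool, called as name(argument=value, ...) on one line, values as JSON. send_rows: Moves the arm, as the interface text tells. Its arguments: {"type":"object","properties":{"commands":{"type":"array","items":{"type":"object","properties":{"delta_pos":{"type":"array","items":{"type":"number"}},"yaw":{"type":"number"}}}},"grip":{"type":"number"},"force":{"type":"number"}},"required":["commands"]}

```bash
mkdir -p pics
python3 - <<'E'
from station import manip
import cv2
for n in("top","side"):
    cv2.imwrite(f"pics/{n}0.png",cv2.resize(manip.snapshot(n),None,fx=1.5,fy=1.5)); c=manip.get_calibration(n); print(n,c)
s=manip.sense();print(s["t"],s["tcp_pos"],s["tool_rot"],s["force"],s["finger_gap"])
E
```

```text
top {'fx': 386.21723929678274, 'fy': 386.21723929678274, 'cx': 257.05148166110024, 'cy': 189.64478711983503, 'world_to_cam': array([[-0.02735332, -0.99941166, -0.02069143,  0.07678886],
       [-0.99138865,  0.02977392, -0.12752276,  0.57412249],
       [ 0.1280638 ,  0.01702507, -0.99161979,  0.80585427],
       [ 0.        ,  0.        ,  0.        ,  1.        ]])}
side {'fx': 427.724529578101, 'fy': 427.724529578101, 'cx': 249.6088417011304, 'cy': 186.952683105219, 'world_to_cam': array([[-0.80954783, -0.58679559, -0.01741385,  0.47952567],
       [-0.29232412,  0.42866182, -0.85486587,  0.22685869],
       [ 0.50909618, -0.68696432, -0.51855675,  0.80683395],
       [ 0.        ,  0.        ,  0.        ,  1.        ]])}
0.1 [ 0.20880262 -0.58837328  0.23042364] [ 9.85513617e-01  1.69593264e-01 -1.13323280e-05 -1.01754722e-03] [ 0.02446364 -0.18440109  0.68289222] 0.9992636977752014
```

View pics/top0.png

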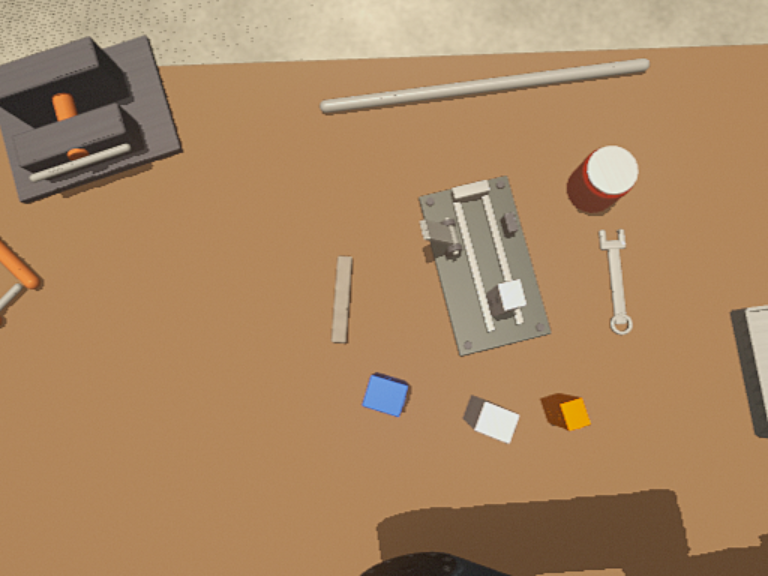

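View pics/side0.png

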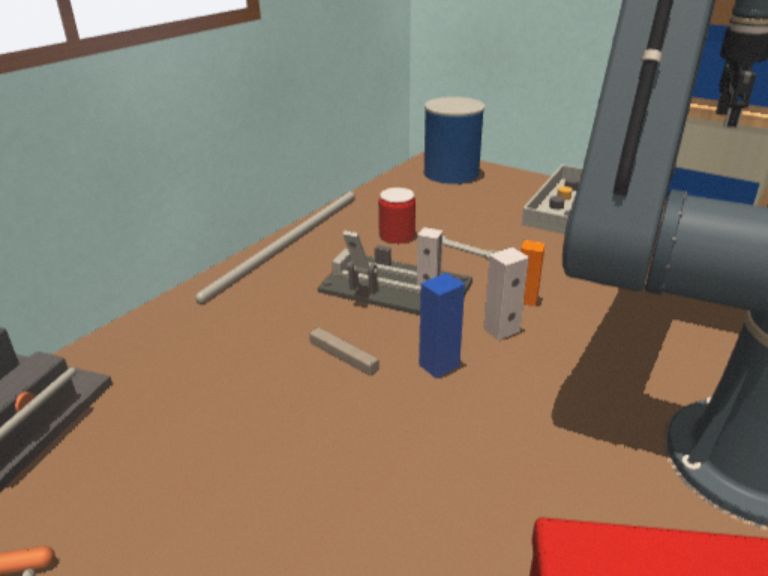

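The top view shows the bed corners at 1.5x pixels (419,195), (507,176), (550,332) and (460,355). The block stands near the robot end, with its top at about (511,294). The strap leans back to the left, at about (436,232). The decoys (blue, orange, larger white) stand nearer the robot. The side view agrees: block top at about (430,232), strap end at about (351,235).

```bash
cat > h.py <<'E'
import numpy as np, cv2
from station import manip
def ray(n,uv):
    c=manip.get_calibration(n);T=c["world_to_cam"];R=T[:3,:3]
    o=-R.T@T[:3,3]; d=R.T@np.array([(uv[0]-c["cx"])/c["fx"],(uv[1]-c["cy"])/c["fy"],1]); return o,d
def onz(n,uv,z):
    o,d=ray(n,uv); return o+d*(z-o[2])/d[2]
def proj(n,p):
    c=manip.get_calibration(n);T=c["world_to_cam"]; q=T[:3,:3]@p+T[:3,3]
    return np.array([c["fx"]*q[0]/q[2]+c["cx"],c["fy"]*q[1]/q[2]+c["cy"]])
E
python3 - <<'E'
from h import *
P=np.array([onz("top",np.array(p)/1.5,.012)[:2] for p in [(419,195),(507,176),(550,332),(460,355)]])
F=np.array([(125,75),(125,-65),(-125,-65),(-125,75)])/1e3
a=P-P.mean(0);b=F-F.mean(0)
yaw=np.arctan2((b[:,0]*a[:,1]-b[:,1]*a[:,0]).sum(),(a*b).sum())
R=np.array([[np.cos(yaw),-np.sin(yaw)],[np.sin(yaw),np.cos(yaw)]]);o=P.mean(0)-R@F.mean(0)
print("yaw",yaw,"o",o,"res mm",1e3*((F@R.T+o)-P).round(4))
np.savez("fx.npz",R=R,o=o,yaw=yaw)
W=lambda x,y,z:np.r_[R@[x,y]+o,z]
q=np.array([R.T@(onz("top",np.array(p)/1.5,.122)[:2]-o) for p in [(497,284),(520,280),(526,304),(503,310)]])
print("block top fix",q,q.mean(0),"world",R@q.mean(0)+o)
q=[R.T@(onz("side",np.array(p)/1.5,.122)[:2]-o) for p in [(430,232)]];print("side",q)
for an in (1.75,1.9,2.05,2.2):
    e=W(.045,.048+.1*-np.cos(an),.054+.1*np.sin(an)); print(an,e,proj("top",e)*1.5,proj("side",e)*1.5)
for n in("stop",(.1,0,.042)),("seat",(.045,-.042,.05)),("hinge",(.045,.048,.054)): print(n[0],W(*n[1]),proj("top",W(*n[1]))*1.5,proj("side",W(*n[1]))*1.5)
# tin top
print("tin",onz("top",np.array((612,170))/1.5,.095))
t=cv2.imread("pics/top0.png")[150:380,390:580];cv2.imwrite("pics/c1.png",cv2.resize(t,None,fx=2.5,fy=2.5))
E
```

```text
yaw 0.2068774087491856 o [ 0.60842491 -0.09233816] res mm [[-0.4  0.9]
 [ 3.  -0.6]
 [-2.  -1.7]
 [-0.7  1.4]]
block top fix [[-0.04477014  0.01545099]
 [-0.04669695 -0.01493502]
 [-0.07884846 -0.01427344]
 [-0.07944352  0.01661418]] [-0.06243977  0.00071418] world [ 0.54716984 -0.10446465]
side [array([-0.0612445 ,  0.00023819])]
1.75 [ 0.63894468 -0.01867391  0.15239859] [444.45178403 222.06026214] [356.70105968 221.31827252]
1.9 [ 0.63596541 -0.00447883  0.14863001] [433.18156735 225.38376055] [352.99142632 226.97710162]
2.05 [0.63313528 0.00900569 0.14273624] [422.49987075 228.91258674] [349.45964953 233.71057131]
2.2 [0.63051784 0.02147682 0.13484964] [412.71715666 232.53515038] [346.20745537 241.35559889]
stop [ 0.70629261 -0.07179767  0.042     ] [472.70733203 193.7896764 ] [347.08669813 255.55491684]
seat [ 0.66109238 -0.12419938  0.05      ] [511.13444098 221.37621287] [383.13394846 247.15585982]
hinge [ 0.64260594 -0.03611844  0.054     ] [451.00689213 235.20884433] [362.81560715 267.58592082]
tin [ 0.71845853 -0.25736868  0.095     ]
```

View pics/c1.png

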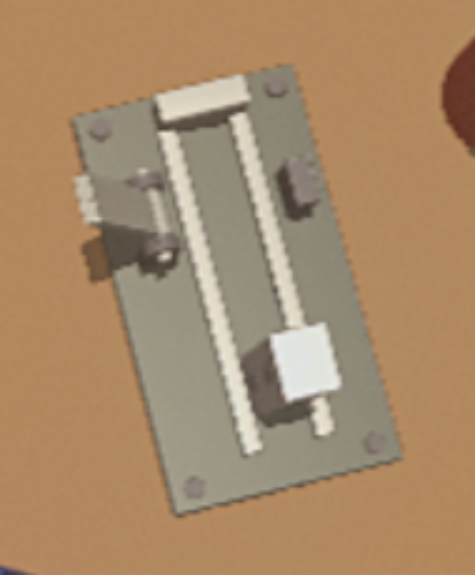

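send_rows(commands=[{"delta_pos":[2.9,4.7,0],"yaw":-0.0134},{"delta_pos":[2.9,4.7,0],"yaw":-0.0134},{"delta_pos":[2.9,4.7,0],"yaw":-0.0134},{"delta_pos":[2.9,4.7,0],"yaw":-0.0134},{"delta_pos":[2.9,4.7,0],"yaw":-0.0134},{"delta_pos":[2.9,4.7,0],"yaw":-0.0134},{"delta_pos":[2.9,4.7,0],"yaw":-0.0134},{"delta_pos":[2.9,4.7,0],"yaw":-0.0134},{"delta_pos":[2.9,4.7,0],"yaw":-0.0134},{"delta_pos":[2.9,4.7,0],"yaw":-0.0134}], grip=1, force=40)

```text
t: 1.35
tcp_pos: [0.5024, -0.1064, 0.2271]
tool_rot: [0.995, 0.096, -0.0, -0.002]
force: [0.5, -0.9, 0.1]
finger_gap: 0.001
```

send_rows(commands=[{"delta_pos":[-0.2,-0.8,-3],"yaw":0.015},{"delta_pos":[0,0,-4]},{"delta_pos":[0,0,-4]},{"delta_pos":[0,0,-1]},{"delta_pos":[0,0,0]}])

```text
validation failed for argument at $.co...
```

send_rows(commands=[{"delta_pos":[-0.2,-0.8,-3],"yaw":0.015},{"delta_pos":[0,0,-4],"yaw":0},{"delta_pos":[0,0,-4],"yaw":0},{"delta_pos":[0,0,-1],"yaw":0},{"delta_pos":[0,0,0],"yaw":0}])

```text
t: 1.98
tcp_pos: [0.5034, -0.1091, 0.1048]
tool_rot: [0.994, 0.109, 0.001, -0.001]
force: [0.2, 0.7, 0.5]
finger_gap: -0.002
```

send_rows(commands=[{"delta_pos":[0.2,-0.6,0],"yaw":-0.01},{"delta_pos":[0.6,0.1,0],"yaw":0},{"delta_pos":[0.6,0.1,0],"yaw":0},{"delta_pos":[0.6,0.1,0],"yaw":0},{"delta_pos":[0.6,0.1,0],"yaw":0}])

```text
t: 2.6
tcp_pos: [0.5335, -0.1129, 0.1091]
tool_rot: [0.995, 0.103, 0.005, 0.001]
force: [-0.9, -0.3, 0.7]
finger_gap: -0.001
```

send_rows(commands=[{"delta_pos":[0.7,0.3,0],"yaw":0},{"delta_pos":[0.7,0.3,0],"yaw":0},{"delta_pos":[0.7,0.2,0],"yaw":0},{"delta_pos":[0,0,0],"yaw":0}])

```text
t: 3.1
tcp_pos: [0.5571, -0.104, 0.109]
tool_rot: [0.995, 0.104, 0.005, 0.001]
force: [-0.0, -0.2, -0.5]
finger_gap: 0.004
```

Run:
```python
from h import *
a=manip.snapshot("top")[100:260,250:400];b=manip.snapshot("side")[130:230,190:340]
cv2.imwrite("pics/c2.png",np.hstack([cv2.resize(a,(400,427)),cv2.resize(b,(400,427))]))
print(manip.sense()["tcp_pos"],manip.sense()["force"])
```

```text
[ 0.55620224 -0.10399409  0.10888421] [-0.27285425  0.21274474 -0.81686393]
```

View pics/c2.png

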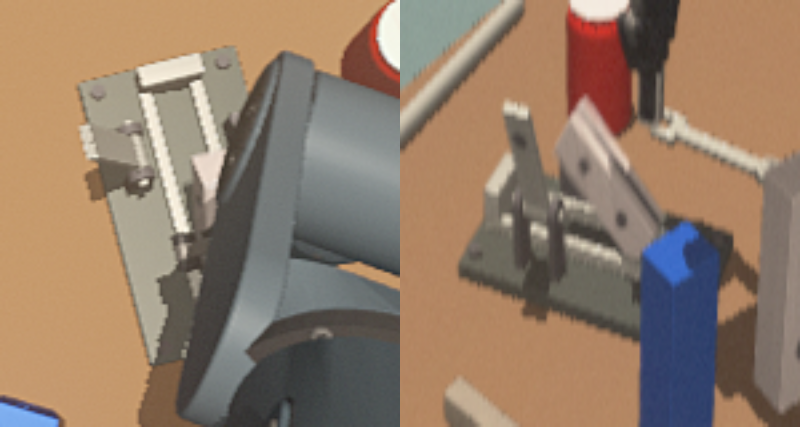

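The block is toppling towards the stop, clear of the strap. Next I move back and down behind its tail.

send_rows(commands=[{"delta_pos":[-2,-0.4,0],"yaw":0},{"delta_pos":[-1.6,-0.2,0],"yaw":0},{"delta_pos":[0,0,0],"yaw":0}])

```text
t: 3.58
tcp_pos: [0.5185, -0.1101, 0.1087]
tool_rot: [0.995, 0.103, 0.005, 0.001]
force: [-0.1, 0.4, 0.6]
finger_gap: -0.003
```

Run:
```python
from h import *
a=manip.snapshot("top")[100:260,250:400];b=manip.snapshot("side")[130:230,190:340]
cv2.imwrite("pics/c3.png",np.hstack([cv2.resize(a,(400,427)),cv2.resize(b,(400,427))]))
f=np.load("fx.npz");print(manip.sense()["tcp_pos"],f["R"].T@(manip.sense()["tcp_pos"][:2]-f["o"]))
```

```text
[ 0.52021862 -0.11046357  0.10899038] [-0.09004852  0.00037908]
```

View pics/c3.png

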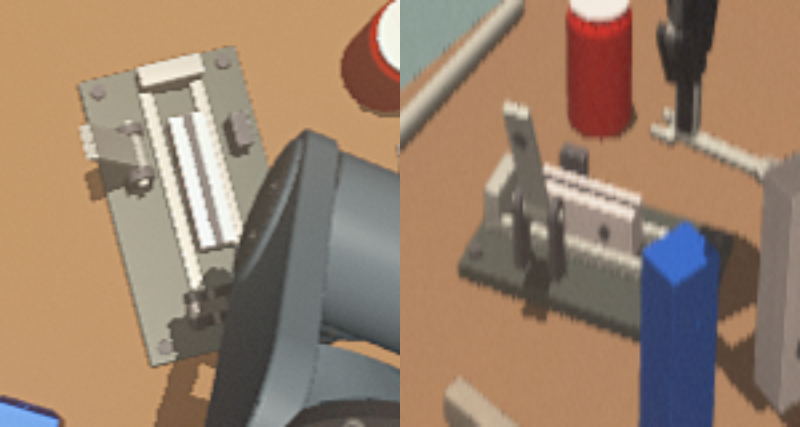

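Block lies flat in the channel, slot upward, with its head short of the stop. Next I descend behind the tail.

send_rows(commands=[{"delta_pos":[0,0,-3],"yaw":0},{"delta_pos":[0,0,-3],"yaw":0},{"delta_pos":[0,0,-1.5],"yaw":0},{"delta_pos":[0,0,0],"yaw":0}])

```text
t: 4.18
tcp_pos: [0.525, -0.1118, 0.0334]
tool_rot: [0.995, 0.104, 0.01, 0.003]
force: [-0.3, -0.4, 0.8]
finger_gap: 0.001
```

Run:
```python
from h import *
f=np.load("fx.npz");s=manip.sense();print(s["tcp_pos"],f["R"].T@(s["tcp_pos"][:2]-f["o"]))
for u in ((202,250),(240,240),(170,120),(205,110)): print(f["R"].T@(onz("top",np.array(u)/2.6667+[250,100],.048)[:2]-f["o"]))
```

```text
[ 0.52496732 -0.11182439  0.03340374] [-0.0856806  -0.00192813]
[-0.04488918  0.01486394]
[-0.04419593 -0.01682853]
[0.06485074 0.01301654]
[ 0.06618979 -0.01684099]
```

send_rows(commands=[{"delta_pos":[1.2,0.45,-0.3],"yaw":0},{"delta_pos":[1,0.2,0],"yaw":0},{"delta_pos":[0.8,0.17,0],"yaw":0},{"delta_pos":[0.8,0.17,0],"yaw":0},{"delta_pos":[0.8,0.17,0],"yaw":0}])

```text
t: 4.8
tcp_pos: [0.575, -0.0996, 0.0326]
tool_rot: [0.994, 0.104, 0.011, 0.004]
force: [-1.2, -0.4, -0.8]
finger_gap: 0.001
```

send_rows(commands=[{"delta_pos":[0.4,0.08,0],"yaw":0},{"delta_pos":[0.4,0.08,0],"yaw":0},{"delta_pos":[0.4,0.08,0],"yaw":0}])

```text
t: 5.18
tcp_pos: [0.5867, -0.0969, 0.0327]
tool_rot: [0.994, 0.104, 0.009, 0.004]
force: [-2.2, -0.6, 1.0]
finger_gap: -0.002
```

```bash
cat > m.py <<'E'
from h import *
f=np.load("fx.npz");s=manip.sense();print(s["t"],s["tcp_pos"],f["R"].T@(s["tcp_pos"][:2]-f["o"]),s["force"].round(1))
E
python3 m.py
```

```text
5.175 [ 0.58665265 -0.0968582   0.03269436] [-2.22364444e-02  4.84652567e-05] [-2.2 -0.6  1. ]
```

send_rows(commands=[{"delta_pos":[0.3,0.06,0],"yaw":0},{"delta_pos":[0.3,0.06,0],"yaw":0}])

```text
t: 5.42
tcp_pos: [0.5883, -0.0964, 0.0327]
tool_rot: [0.994, 0.106, 0.004, 0.004]
force: [-11.0, -6.0, 7.6]
finger_gap: 0.001
```

```bash
cat >> m.py <<'E'
import sys
if len(sys.argv)>1:
    a=manip.snapshot("top")[100:260,250:400];b=manip.snapshot("side")[130:230,190:340]
    cv2.imwrite(sys.argv[1],np.hstack([cv2.resize(a,(400,427)),cv2.resize(b,(400,427))]))
E
python3 m.py pics/c4.png
```

```text
5.425 [ 0.58832769 -0.09642753  0.03268972] [-0.02050866  0.0001259 ] [-11.   -6.    7.6]
```

View pics/c4.png

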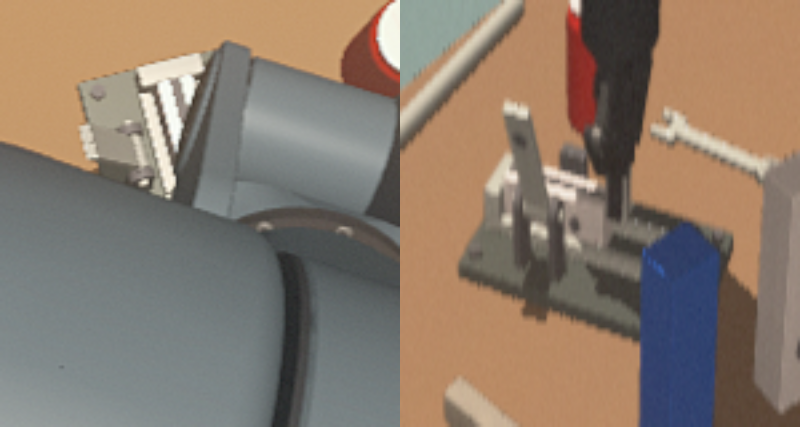

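At the stop: the force jumped to about 11 N with the TCP at fixture x = -20 (tail near -10). I give one more nudge and then back off.

send_rows(commands=[{"delta_pos":[0.4,0.08,0],"yaw":0}])

```text
t: 5.65
tcp_pos: [0.5882, -0.0964, 0.0327]
tool_rot: [0.994, 0.106, -0.0, 0.003]
force: [-11.5, -6.6, 7.7]
finger_gap: -0.001
```

send_rows(commands=[{"delta_pos":[-1.5,-0.3,0],"yaw":0},{"delta_pos":[-1.5,-0.3,0],"yaw":0},{"delta_pos":[0,0,5],"yaw":0},{"delta_pos":[0,0,5],"yaw":0},{"delta_pos":[0,0,5],"yaw":0},{"delta_pos":[0,0,2],"yaw":0},{"delta_pos":[0,0,0],"yaw":0}])

```text
t: 6.52
tcp_pos: [0.5599, -0.1037, 0.2077]
tool_rot: [0.994, 0.105, 0.005, 0.004]
force: [1.2, -0.0, -0.4]
finger_gap: -0.0
```

```bash
python3 m.py
```

```text
6.525 [ 0.55992129 -0.10371025  0.20774471] [-0.04980526 -0.00116672] [ 1.2 -0.  -0.4]
```

send_rows(commands=[{"delta_pos":[2.2,4.9,0],"yaw":0},{"delta_pos":[2.2,4.9,0],"yaw":0},{"delta_pos":[2.2,4.5,0],"yaw":0},{"delta_pos":[0,0,0],"yaw":0},{"delta_pos":[0,0,0],"yaw":0}])

```text
t: 7.15
tcp_pos: [0.6253, 0.042, 0.2007]
tool_rot: [0.995, 0.103, 0.002, 0.004]
force: [0.5, -0.9, -0.0]
finger_gap: -0.001
```

```bash
python3 m.py pics/c5.png
```

```text
7.15 [0.6253051  0.04201671 0.20070795] [0.0441174  0.12802276] [ 0.5 -0.9 -0. ]
```

View pics/c5.png

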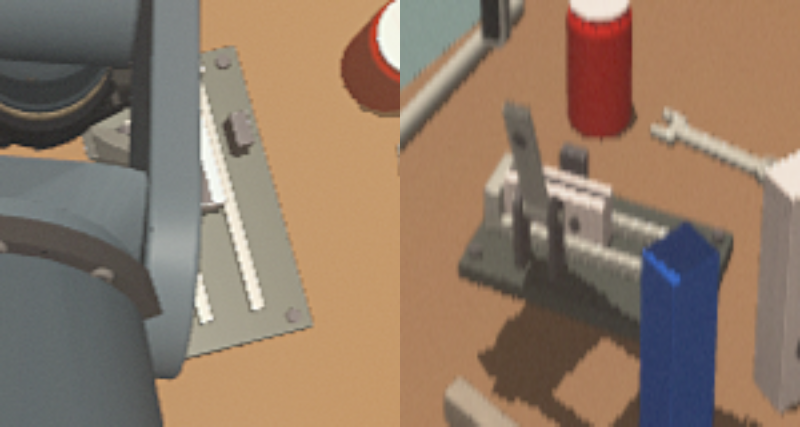

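The block is at the stop and the gripper is high beyond the strap. Next I descend behind it.

send_rows(commands=[{"delta_pos":[0,0,-4],"yaw":0},{"delta_pos":[0,0,-4],"yaw":0},{"delta_pos":[0,0,0],"yaw":0},{"delta_pos":[0.2,-1,0],"yaw":0},{"delta_pos":[0.2,-1,0],"yaw":0},{"delta_pos":[0.2,-1,0],"yaw":0},{"delta_pos":[0.2,-1,0],"yaw":0}])

```text
t: 8.12
tcp_pos: [0.636, -0.0064, 0.1261]
tool_rot: [0.995, 0.098, 0.007, 0.004]
force: [-0.7, 2.1, 1.5]
finger_gap: 0.002
```

```bash
python3 m.py
```

```text
8.125 [ 0.63601531 -0.00637055  0.12611102] [0.04466026 0.07846733] [-0.7  2.1  1.5]
```

send_rows(commands=[{"delta_pos":[0.2,-1,-0.2],"yaw":0},{"delta_pos":[0.2,-1,-0.2],"yaw":0},{"delta_pos":[0.2,-1,-0.2],"yaw":0},{"delta_pos":[0.2,-1,-0.2],"yaw":0},{"delta_pos":[0.2,-1,-0.2],"yaw":0}])

```text
t: 8.75
tcp_pos: [0.647, -0.0602, 0.1156]
tool_rot: [0.995, 0.098, 0.008, 0.004]
force: [0.2, 2.2, 1.1]
finger_gap: -0.0
```

```bash
python3 m.py
```

```text
8.75 [ 0.64703084 -0.06016759  0.11555112] [0.04439073 0.02355475] [0.2 2.2 1.1]
```

send_rows(commands=[{"delta_pos":[0.1,-0.55,-0.5],"yaw":0},{"delta_pos":[0.1,-0.55,-0.5],"yaw":0},{"delta_pos":[0.1,-0.55,-0.7],"yaw":0},{"delta_pos":[0.1,-0.55,-0.7],"yaw":0},{"delta_pos":[0.1,-0.4,-0.8],"yaw":0},{"delta_pos":[0.1,-0.4,-0.8],"yaw":0}])

```text
t: 9.5
tcp_pos: [0.6541, -0.0934, 0.0733]
tool_rot: [0.995, 0.098, 0.009, 0.005]
force: [-0.0, 1.0, 1.1]
finger_gap: 0.002
```

```bash
python3 m.py
```

```text
9.5 [ 0.65414346 -0.09338081  0.07330733] [ 0.04452953 -0.01041123] [-0.   1.   1.1]
```

Now press down further out along the strap.

send_rows(commands=[{"delta_pos":[0.1,-0.4,-0.7],"yaw":0},{"delta_pos":[0.05,-0.2,-0.6],"yaw":0},{"delta_pos":[0,0,-0.4],"yaw":0}])

```text
t: 9.88
tcp_pos: [0.6555, -0.0997, 0.0576]
tool_rot: [0.995, 0.098, 0.008, 0.005]
force: [-8.5, 3.4, 34.7]
finger_gap: 0.0
```

```bash
python3 m.py
```

```text
9.875 [ 0.65550273 -0.09972781  0.05756173] [ 0.04455612 -0.01690209] [-8.5  3.4 34.7]
```

The strap is seated, with 35 N of resistance at z = 57.6 mm. I'll retreat straight up and away, then check.

send_rows(commands=[{"delta_pos":[0,0,2],"yaw":0},{"delta_pos":[0,0,5],"yaw":0},{"delta_pos":[0,0,5],"yaw":0},{"delta_pos":[-2,-2,4],"yaw":0},{"delta_pos":[-4,-4,1],"yaw":0},{"delta_pos":[-4,-4,0],"yaw":0},{"delta_pos":[-4,-4,0],"yaw":0},{"delta_pos":[-4,-4,0],"yaw":0},{"delta_pos":[-2,-4,0],"yaw":0},{"delta_pos":[0,-4,0],"yaw":0}])

```text
t: 11.12
tcp_pos: [0.4494, -0.3656, 0.2329]
tool_rot: [0.995, 0.102, 0.01, 0.009]
force: [1.2, 0.6, -0.4]
finger_gap: 0.002
```

send_rows(commands=[{"delta_pos":[-2,-5,0],"yaw":0},{"delta_pos":[-2,-5,0],"yaw":0},{"delta_pos":[-2,-5,0],"yaw":0},{"delta_pos":[0,0,0],"yaw":0}])

```text
t: 11.62
tcp_pos: [0.3857, -0.5244, 0.232]
tool_rot: [0.995, 0.101, 0.01, 0.011]
force: [-0.1, 0.8, -0.1]
finger_gap: 0.003
```

```bash
python3 m.py pics/c6.png
```

```text
11.625 [ 0.38573157 -0.52438592  0.2320141 ] [-0.30668959 -0.37709294] [-0.1  0.8 -0.1]
```

View pics/c6.png

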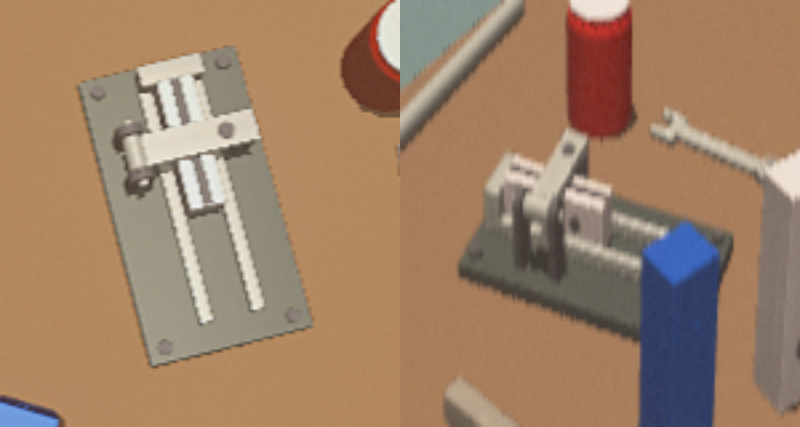

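The strap lies across the block, with its end at about (258,130) in the left crop. The block's tail is at about (207,211) and its head is at the stop. A numeric check follows.

Run:
```python
from h import *
f=np.load("fx.npz");R,o=f["R"],f["o"]
for u in ((190,213),(223,207)): print("tail",R.T@(onz("top",np.array(u)/2.6667+[250,100],.048)[:2]-o))
for th in (0,.1,.2):
    for yy in (.045,):
        e=np.r_[R@[.045,.048-.1*np.cos(th)+.004*np.sin(th)]+o,.058+.1*np.sin(th)]
        print(th,(proj("top",e)-[250,100])*2.6667,(proj("side",e)-[190,130])*[2.667,4.27]+[400,0])
c=cv2.imread("pics/top0.png");d=cv2.resize(manip.snapshot("top"),None,fx=1.5,fy=1.5)
for n,(x0,x1,y0,y1) in dict(tin=(560,645,140,220),wrench=(590,640,225,340),stick=(325,360,250,350)).items():
    print(n,cv2.absdiff(c[y0:y1,x0:x1],d[y0:y1,x0:x1]).mean())
```

```text
tail [-0.01348438  0.01660982]
tail [-0.01499113 -0.01048008]
0 [255.97265982 121.68544266] [578.16180823 131.14094361]
0.1 [257.47904258 118.93461292] [577.74201659 118.26490028]
0.2 [257.77589319 116.43889025] [576.94478483 106.0361602 ]
tin 1.0466666666666666
wrench 0.9026666666666666
stick 0.9096190476190477
```

Tail reads -14 where -10 is expected, so I'm taking a close look at the head/stop contact.

Run:
```python
from h import *
f=np.load("fx.npz");R,o=f["R"],f["o"]
a=np.mean([manip.snapshot("top")[115:185,290:350].astype(float) for _ in range(3)],0).astype("uint8")
b=np.mean([manip.snapshot("side")[160:195,215:270].astype(float) for _ in range(3)],0).astype("uint8")
cv2.imwrite("pics/c7.png",np.hstack([cv2.resize(a,(480,560),interpolation=2),cv2.resize(b,(314,200),interpolation=2).copy() if 0 else cv2.copyMakeBorder(cv2.resize(b,(314,200),interpolation=2),0,360,0,0,0)]))
for n,p in dict(stoptop=(.1,0,.042),stop48=(.1,0,.048),head96=(.096,0,.048),tailtop10=(-.01,0,.048),tailtop14=(-.014,0,.048),tailfoot10=(-.01,0,.012),stopback=(.1,.0,.03)).items():
    w=np.r_[R@p[:2]+o,p[2]];print(n,(proj("top",w)-[290,115])*8,(proj("side",w)-[215,160])*5.71+[480,0])
```

```text
stoptop [201.10577084 113.5449408 ] [573.59336422  59.21238342]
stop48 [203.91551089 107.36024501] [573.10729316  48.44543585]
head96 [207.5860804  121.13084737] [580.47921109  49.94539938]
tailtop10 [306.51034635 492.25765054] [782.4995418   91.05045916]
tailtop14 [310.30685999 506.50074811] [790.38334385  92.6545757 ]
tailfoot10 [285.73958361 512.88936949] [782.13475352 156.28238979]
stopback [195.60220322 125.65919013] [574.55794575  80.57880417]
```

View pics/c7.png

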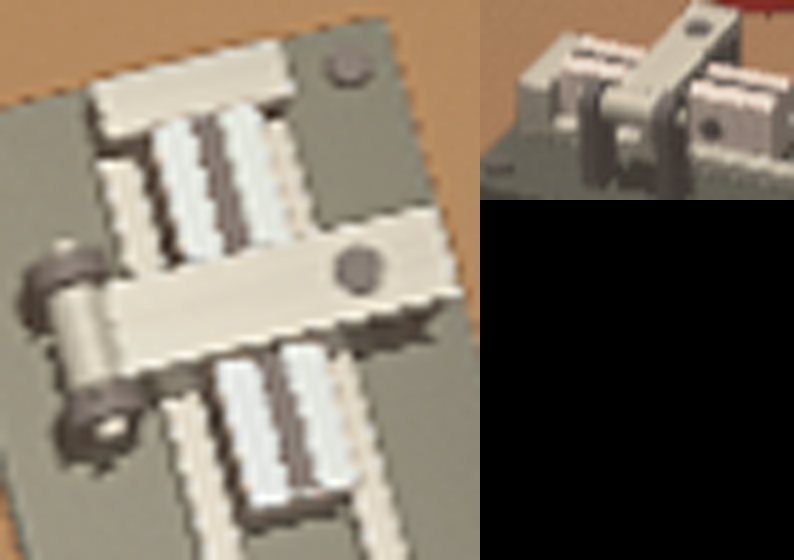

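The close-up shows no gap: the head meets the stop's edge at about (205,112). The tail's top edge, at about (300,495), matches the -10 mm prediction of (306,492). The earlier reading had included the tail's end face. The strap end matches the shut prediction, so I'm handing in.

```bash
python3 -c "
from station import manip
print(manip.sign_off())"
```

```text
the job is handed in; nothing more can be done
None
```

The job is done and handed in at about 12 s of the 58 s allowed. With the gripper shut, I tipped the block over into the channel and pushed it to the stop. I then swung the strap over from behind and pressed it down onto its seat.

**Block at the stop:** The push force rose to about 11 N, and another 4 mm nudge moved nothing. The close-up shows no gap at the stop. My first reading put the block's tail at about -14 mm where -10 mm was expected. I think it included the tail's end face. In the close-up its top edge matched -10 mm to about 1 mm.

**Strap shut:** The strap resisted with 35 N when the fingertip was at z = 57.6 mm; its upper face should be at 58 mm when shut. In the side view its end appears within about 1 mm of where a shut strap would be.

**Bystanders:** The tin, wrench and stick areas look the same as in the first top picture. The arm ended clear of everything.

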